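# Put the drinks things back on their own coasters

### The arm

A 6-joint arm with a two-finger parallel gripper is mounted at the origin on the work surface. World frame = base frame: x ahead of the robot, y to its left, z up, the work surface at z = 0. Lengths are in mm, angles in rad, forces in N, time in s.
With the tool pointing down it reaches from about 275 to 850 mm from the base axis. Payload 5.2 kg.
Tool frame: the origin (TCP) lies at the very end of the fingers, on their centre line; the grasp point (between the pads) lies 19 mm behind it; z points along the fingers, y is the direction in which the jaws open and shut (so a half turn about z gives the same grasp; the last joint's range is limited). The gripper opens to 85 mm and grips with 20 to 120 N. Pads are 22 mm wide; open, the fingers measure 114 mm over their backs; the gripper's body (76 mm by 85 mm) begins 54 mm behind the grasp point. The pads swing forward as they close: fully open they stand 13 mm farther back than shut.
Start: joints at [0.967, 0.259, 1.535, -0, 1.348, -0.203], TCP at [214.564, 506.426, 206.71] pointing down, gripper open.
Joint ranges: [-3.14, 3.14], [-0.91, 2.08], [0.19, 2.58], [-1.22, 4.36], [0.22, 2.71], [-3.12, 3.12]. Speed limits (rad/s): [2.57, 2.57, 3.14, 3.14, 3.14, 3.14].

### API

Orientations are given as a unit quaternion [x, y, z, w].
In Python, from plant import arm gives the robot as it stands.
- The arm moves only by the tool servo_tool, never from a script. Its argument "rows" is a list of rows, each a list of 6 numbers: the shift along the tool's x, y, z in m, then the turn, a rotation vector about the tool's x, y, z in degrees. A call has 1 to 12 rows; each row shifts and turns the commanded pose from where the row before left it, along the tool's axes as they then stand; what a row does not reach is not made up. A row lasts 1/12 s, in which the tool goes at most 41.7 mm and 7.16 degrees, less where a joint would pass 70% of its speed; a pose out of reach is approached as far as the arm can. A call with a gripper value outside its range is refused whole. "claw" is the finger opening in m, from 0 to 0.0854, set as the call begins (left out, the last holds). The fingers move at their own pace and stop on an object; "grip_force" is the grip in N (left out, the last holds). Time passes only in rows, so rows that do not move let the fingers close. It gives the time, the measured TCP pose, the force and the opening at its end, in the units of the state.
- arm.read_state(): the state, without advancing time (a new reading comes with each control period).
- arm.get_image(name): name is "scene" or "top"; returns the picture (384x512x3 uint8, blue, green, red); there is no depth.
- arm.calibration(name): a dict with "mtx" (3x3 intrinsics, pixels), "R" (3x3) and "t" (3): a world point X has camera coordinates R X + t. Camera axes: x right, y down, z forward; pixel columns grow to the right and rows downward; lengths in mm; the calibration is good to about 2 mm. A picture is of the moment at which its call begins. calibration takes no time and is no camera call.
- arm.job_done(): hands the job in, once; it reports no verdict.
The state is a dict: "t": time; "q": joint angles; "joint_velocities": joint speeds; "effort": joint torques, N m; "position": TCP position; "ee_rot": TCP orientation; "contact_force": force on the tool from outside, world axes, zero at the start; "ft_torque": the same for the moment, N m; "grip_width": finger opening in mm.
Only numpy, scipy, OpenCV 4.12 (cv2) and the standard library are available. Lean on these libraries where they do the work, as an engineer would, in place of code of your own. Each camera call takes 0.05 s, during which the arm holds its last target.

### The job

The drinks things on the sideboard stand on each other's coasters: move them, one at a time, so that the rum bottle stands on the red coaster, the green carafe on the white one and the steel jigger on the blue one, each upright in the middle of its coaster. Every coaster is taken, so first set one thing aside on the empty black mat; never put anything on the bare wood. Keep them upright, set them down without dropping them, and leave the tumblers and the lime bowl where they are.

Things in the scene. Friction and masses are not known exactly. Their poses are not given: they have to be found in the camera images.
- bottle: Small amber glass rum bottle with paper label and long black cap, 56 mm across, 165 mm tall. Straight to 92 mm, then tapering to the neck; the straight cap, 28 mm across, 126 to 165 mm above the underside, is the place to grip from above. Starts on the white coaster. Loose, 165 to 290 g, round about its z axis (up). Origin: centre of its underside.
- carafe: Small green glass carafe, 80 mm across the belly, 158 mm tall. The glass ends at 118 mm in a 40 mm lip; above it the brown cork stopper, fixed in, straight, 32 mm across, 118 to 158 mm up, is the place to grip from above. Starts on the blue coaster. Loose, 225 to 390 g, round about its z axis (up). Origin: centre of its underside.
- jigger: Steel jigger (double-ended bar measure): 80 mm tall, foot 40 mm across, narrow waist at 33 mm, upper cup straight-sided and 42 mm across from 48 to 80 mm, open at the top; grip the upper cup from outside. At the start it stands on the red coaster. Loose, 75 to 130 g, round about its z axis (up). Origin: centre of its underside.
- coaster_red: Red round coaster, 108 mm across and 10 mm thick, flat on top, stuck down so that it does not slide. Origin: centre of its underside, on the wood; z up; its top is at +10 mm. Home of the rum bottle.
- coaster_white: White marble round coaster, 108 mm across and 10 mm thick, flat on top, stuck down so that it does not slide. Origin: centre of its underside, on the wood; z up; its top is at +10 mm. Home of the carafe.
- coaster_blue: Blue round coaster, 108 mm across and 10 mm thick, flat on top, stuck down so that it does not slide. Origin: centre of its underside, on the wood; z up; its top is at +10 mm. Home of the jigger.
- spare_mat: Black rubber square mat, 116 x 116 mm and 10 mm thick, empty at the start, fixed: the free spot for setting one thing aside. Origin: centre of its underside; its top is at +10 mm; x and y along its sides.
- tumbler_left: Bystander: an empty clear ribbed glass tumbler, 68 mm across the rim, 88 mm tall, standing on the wood at the left (+y) of the group; loose. Origin: centre of its underside. Leave it alone.
- tumbler_right: Bystander: an empty clear ribbed glass tumbler, 68 mm across the rim, 88 mm tall, standing on the wood at the right (-y) of the group; loose. Origin: centre of its underside. Leave it alone.
- lime_bowl: Bystander: a white bowl of limes, 132 mm across, about 80 mm tall with the fruit, on the wood beyond the work; loose. Origin: centre of its underside. Leave it alone.
There are look-alikes about, which are no part of the job. There is more than one size of the carafe; the one meant has the size given above.

How it is judged (in metres and radians):
On the way:
1. one of the three things is set aside on the black mat, upright, within 40 mm of its centre, and let go (((horizontal distance between bottle and spare_mat below 0.04 m and height (world z) of bottle between 0.006 and 0.015 m and angle between bottle's own z axis and vertical below 0.1 rad and contact force between bottle and the fingers below 0.1 N) or (horizontal distance between carafe and spare_mat below 0.04 m and height (world z) of carafe between 0.006 and 0.015 m and angle between carafe's own z axis and vertical below 0.1 rad and contact force between carafe and the fingers below 0.1 N) or (horizontal distance between jigger and spare_mat below 0.04 m and height (world z) of jigger between 0.006 and 0.015 m and angle between jigger's own z axis and vertical below 0.1 rad and contact force between jigger and the fingers below 0.1 N))), for 0.2 s.
At the end, for the whole second after the job is handed in: The rum bottle stands on the red coaster, the carafe on the white one and the jigger on the blue one, each with its axis within 15 mm of the coaster's centre, resting on it, upright within 0.1 rad and at rest (horizontal distance between bottle and coaster_red below 0.015 m and height (world z) of bottle between 0.006 and 0.015 m and angle between each of bottle, carafe, jigger's own z axis and vertical below 0.1 rad and linear speed of each of bottle, carafe, jigger below 0.02 m/s and horizontal distance between carafe and coaster_white below 0.015 m and height (world z) of carafe between 0.006 and 0.015 m and horizontal distance between jigger and coaster_blue below 0.015 m and height (world z) of jigger between 0.006 and 0.015 m); the robot touches nothing.
It fails at once if the bottle, carafe or jigger is put on the bare wood (its underside's centre below 4 mm; coaster and mat tops are at 10 mm) (height (world z) of any of bottle, carafe, jigger below 0.004 m).
It fails at once if the bottle, carafe or jigger is tipped more than 0.5 rad (angle between any of bottle, carafe, jigger's own z axis and vertical above 0.5 rad).
It fails at once if the bottle, carafe or jigger is dropped from more than about 18 mm above a coaster ((height (world z) of bottle above 0.025 m and contact force between bottle and the fingers below 0.1 N and linear speed of bottle above 0.25 m/s) or (height (world z) of carafe above 0.025 m and contact force between carafe and the fingers below 0.1 N and linear speed of carafe above 0.25 m/s) or (height (world z) of jigger above 0.025 m and contact force between jigger and the fingers below 0.1 N and linear speed of jigger above 0.25 m/s)).
It fails at once if a tumbler or the lime bowl is shifted more than 20 mm or tipped more than 0.3 rad (distance of any of tumbler_left, tumbler_right, lime_bowl from where it was at the start of the episode above 0.02 m or angle between any of tumbler_left, tumbler_right, lime_bowl's own z axis and vertical above 0.3 rad).
It also fails if it takes over 120 s, if anything falls off the work surface, if the arm or the gripper's body presses on something with over 40 N, if the wrist force passes 120 N, or if a joint passes its speed limit or range.

## Working session

There is one attempt and no reset: what is moved stays moved. The work goes in short steps, Python scripts to look and compute and a tool call to move; the robot and the scene stay as the last step left them, time stands still between calls to the robot, and variables do not carry over. Pictures are saved under pics/ and viewed, and the job is handed in when it is done.

Besides the shell and the picture viewer there is one more tool, called as a command line: name --pt "numbers of a row" for each row, then --argument value for the rest. servo_tool: Moves the arm, as the interface text tells. Its arguments: {"type":"object","properties":{"rows":{"type":"array"},"claw":{"type":"number"},"grip_force":{"type":"number"}},"required":["rows"]}

```bash
mkdir -p pics; ls; python3 - <<'E'
from plant import arm
import cv2,numpy as np
s=arm.read_state();print(s)
for n in("scene","top"):
    im=arm.get_image(n);cv2.imwrite(f"pics/{n}0.png",im)
    c=arm.calibration(n);print(n,c, -np.array(c["R"]).T@np.array(c["t"]))
E
```

```text
pics
{'t': 0.0, 'q': array([ 9.67203549e-01,  2.59330463e-01,  1.53607414e+00, -3.16827108e-08,
        1.34799170e+00, -2.02805302e-01]), 'joint_velocities': array([-0.0008771 ,  0.0016638 , -0.00130512,  0.00023701,  0.00078749,
       -0.00210408]), 'effort': array([ 1.91560735e-03, -4.46042812e+01, -2.90570855e+01,  1.14191753e-04,
        1.19594426e-02, -2.72848615e-05]), 'position': array([214.23363757, 505.94932717, 205.88506481]), 'ee_rot': array([ 1.99055120e-01,  9.79987881e-01, -8.29514990e-04, -3.53828769e-04]), 'contact_force': array([-0.11924528, -1.01941452,  0.89963461]), 'ft_torque': array([-0.00492871,  0.0199098 , -0.06492763]), 'grip_width': 85.46944837528602}
scene {'mtx': array([[406.90853323,   0.        , 260.01742105],
       [  0.        , 406.90853323, 187.06918031],
       [  0.        ,   0.        ,   1.        ]]), 'R': array([[-0.19930741,  0.97989401,  0.00918021],
       [ 0.67322281,  0.14372681, -0.72533692],
       [-0.71207275, -0.1383847 , -0.68833282]]), 't': array([ 126.82803353, -368.95617637, 1438.72738388])} [1298.14604334  127.84872149  721.54144016]
top {'mtx': array([[413.62008096,   0.        , 252.88149953],
       [  0.        , 413.62008096, 188.12934461],
       [  0.        ,   0.        ,   1.        ]]), 'R': array([[-0.02687888, -0.99946877,  0.01843095],
       [-0.99069182,  0.02417251, -0.13396048],
       [ 0.13344379, -0.0218601 , -0.99081527]]), 't': array([ -6.63234195, 618.78348505, 902.86209818])} [492.36412575  -1.8497075  977.58432062]
```

View pics/scene0.png

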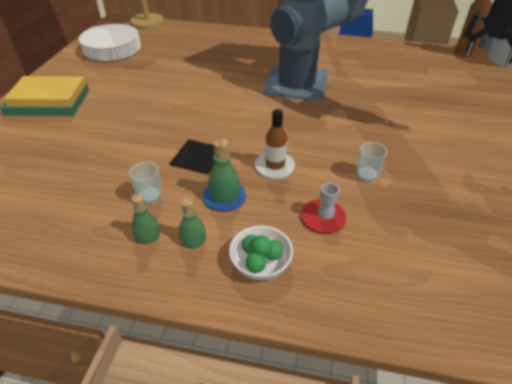

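View pics/top0.png

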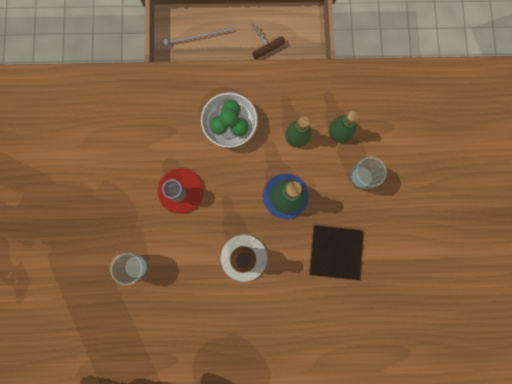

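The scene view shows the candidates for each item:
- **Carafe:** the large one is on the blue coaster (scene 224,180; top 286,195). Two smaller look-alikes stand on bare wood (scene 145,220 and 192,225; top 344,127 and 299,132).
- **Bottle:** the only one, on the white coaster (scene 276,145).
- **Jigger:** on the red coaster (scene 328,203).
- **Mat:** the black square at top (337,252).

By the description, the carafe on blue is the one meant. Next I measure and check its size.

```bash
cat > h.py <<'E'
import cv2,numpy as np
from plant import arm
C={n:arm.calibration(n) for n in("scene","top")}
def ray(n,u,v):
    c=C[n];R=np.array(c["R"]);d=R.T@np.linalg.inv(c["mtx"])@np.array([u,v,1.]);o=-R.T@np.array(c["t"]);return o,d
def onz(n,u,v,z):
    o,d=ray(n,u,v);return o+d*(z-o[2])/d[2]
def proj(n,X):
    c=C[n];p=np.array(c["mtx"])@(np.array(c["R"])@np.array(X,float)+np.array(c["t"]));return p[:2]/p[2]
def tri(p,q):
    o1,d1=ray("scene",*p);o2,d2=ray("top",*q);d1/=np.linalg.norm(d1);d2/=np.linalg.norm(d2)
    A=np.stack([d1,-d2],1);s=np.linalg.lstsq(A,o2-o1,rcond=None)[0]
    a=o1+d1*s[0];b=o2+d2*s[1];return (a+b)/2,np.linalg.norm(a-b)
def circ(n,mask,z):
    cs,_=cv2.findContours(mask.astype(np.uint8),cv2.RETR_EXTERNAL,cv2.CHAIN_APPROX_NONE)
    c=max(cs,key=cv2.contourArea)[:,0,:]
    c=cv2.convexHull(c)[:,0,:]
    P=np.array([onz(n,*p,z)[:2] for p in c]);(x,y),r=cv2.minEnclosingCircle(P.astype(np.float32))
    return x,y,2*r
E
python3 - <<'E'
from h import *
for n in("top","scene"):
    im=cv2.imread(f"pics/{n}0.png");b,g,r=[im[...,i].astype(int) for i in range(3)]
    hsv=cv2.cvtColor(im,cv2.COLOR_BGR2HSV)
    box={"top":{"red":(150,160,215,220),"blue":(255,165,320,225),"white":(215,230,272,285),"mat":(300,215,375,290)},
      "scene":{"red":(295,190,352,240),"blue":(195,160,255,215),"white":(248,145,300,182),"mat":(165,135,220,178)}}[n]
    M={"red":(r>100)&(g<50)&(b<60),"blue":(b>90)&(r<70)&(b>g+30),"white":(hsv[...,1]<60)&(hsv[...,2]>130),"mat":(hsv[...,2]<50)}
    for k,(x0,y0,x1,y1) in box.items():
        m=np.zeros(M[k].shape,bool);m[y0:y1,x0:x1]=M[k][y0:y1,x0:x1]
        print(n,k,np.round(circ(n,m,10),1),m.sum())
        if k=="mat" :
            cs,_=cv2.findContours(m.astype(np.uint8),0,1);c=max(cs,key=cv2.contourArea)
            P=np.array([onz(n,*p,10)[:2] for p in c[:,0]],np.float32);print(cv2.minAreaRect(P))
t=cv2.imread("pics/top0.png")[150:290,150:370];s=cv2.imread("pics/scene0.png")[100:240,165:385]
cv2.imwrite("pics/crop.png",np.vstack([cv2.resize(t,None,fx=2.1,fy=2.1,interpolation=3),cv2.resize(s,None,fx=2.1,fy=2.1,interpolation=3)]))
E
```

```text
top red [621.1 147.3 104.9] 1054
top blue [602.9 -99.3 104.2] 392
top white [461.4   3.  107. ] 873
top mat [ 468.8 -212.9  153.8] 2318
((468.51068115234375, -212.94158935546875), (112.53247833251953, 110.89189910888672), 81.9374008178711)
scene red [609.1 116.7  47.1] 278
scene blue [610.9 -96.8 100.6] 339
scene white [451.7  10.6 145.1] 771
scene mat [ 475.9 -208.3  150. ] 900
((475.9599304199219, -208.23641967773438), (110.28768157958984, 110.32095336914062), 82.67703247070312)
```

View pics/crop.png

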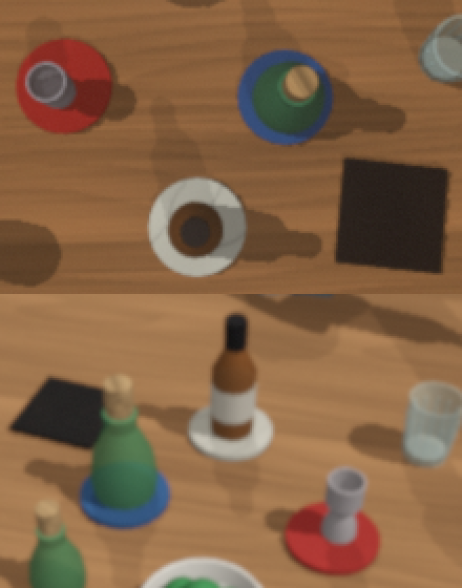

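```bash
python3 - <<'E'
from h import *
print("jig",onz("top",172.4,189.5,90),"car",onz("top",293.8,189,168),"bot",onz("top",242.9,259,175))
im={n:cv2.imread(f"pics/{n}0.png") for n in("top","scene")}
# scene tops: cap top centre, cork top centre, jigger rim centre
for nm,p,z in(("bot",(165+236/2.1,100+(318-294)/2.1),175),("car",(165+118/2.1,100+(382-294)/2.1),168),("jig",(165+347/2.1,100+(480-294)/2.1),90)):
    print(nm,p,onz("scene",*p,z))
print(tri((277.4,111.4),(242.9,259)),tri((221.2,141.9),(293.8,189)),tri((330.2,188.6),(172.4,189.5)))
t=cv2.resize(im["top"][160:285,155:315],None,fx=4.9,fy=4.6,interpolation=0);cv2.imwrite("pics/t.png",t[:600])
s=im["scene"][100:225,195:350];cv2.imwrite("pics/s.png",cv2.resize(s,None,fx=4.8,fy=4.8,interpolation=0))
E
```

```text
jig [613.15758411 152.22581491  90.        ] car [ 597.68680442 -100.61325876  168.        ] bot [464.14894723   3.21556139 175.        ]
bot (277.3809523809524, 111.42857142857143) [462.4622759    6.02396842 175.        ]
car (221.1904761904762, 141.9047619047619) [599.9419874  -97.53100552 168.        ]
jig (330.23809523809524, 188.57142857142856) [616.62956071 156.47251697  90.        ]
(array([463.9464111 ,   4.72992518, 175.88757818]), np.float64(3.0754591873126094)) (array([597.64543172, -99.57210072, 166.17915924]), np.float64(2.5598588994548477)) (array([613.47938583, 154.71154377,  86.50667368]), np.float64(3.7237371789953))
```

View pics/t.png

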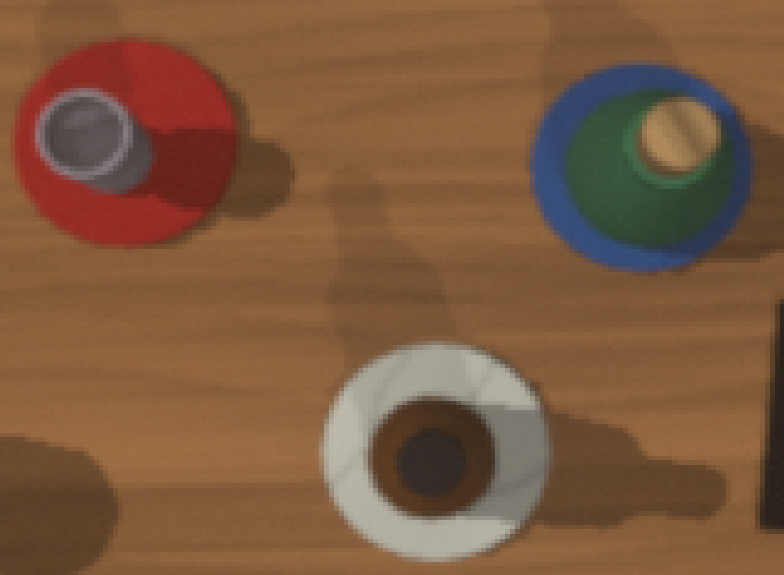

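View pics/s.png

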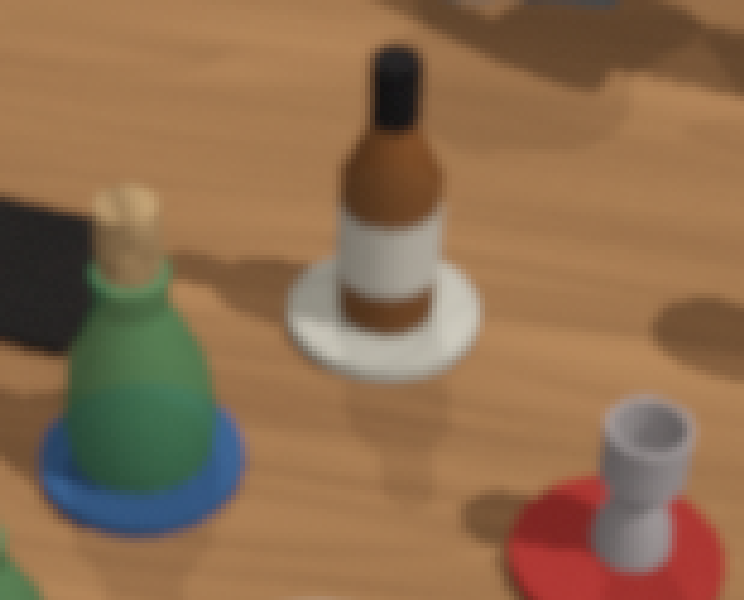

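Sizes and heights agree: triangulated tops are at 176, 166 and 87 mm against an expected 175, 168 and 90. I'll use these positions (mm):

| Thing | x, y |
|---|---|
| Carafe | 598, -99 |
| Bottle | 463.5, 4.5 |
| Jigger | 614, 154 |
| Red coaster | 621, 148.5 |
| White coaster | 461.5, 4.5 |
| Blue coaster | 604, -98 |
| Mat | 470, -211 |

The order is carafe→mat, jigger→blue, bottle→red, carafe→white. First I rise and square the tool so that its x is world -x, its y is world +y and its z is down.

servo_tool --pt "0 0 -0.01 0 0 -5.74" --pt "0 0 -0.01 0 0 -5.74" --pt "0 0 -0.01 0 0 -5.74" --pt "0 0 -0.01 0 0 -5.74" --pt "-0.01 -0.015 0 0 0 0" --pt "-0.019 -0.03 0 0 0 0" --pt "-0.019 -0.03 0 0 0 0" --pt "-0.019 -0.03 0 0 0 0" --pt "-0.019 -0.03 0 0 0 0" --pt "-0.019 -0.03 0 0 0 0" --pt "-0.019 -0.03 0 0 0 0" --pt "-0.01 -0.015 0 0 0 0" --claw 0.085 --grip_force 50

```text
t: 1.1
position: [349.8, 293.4, 246.4]
ee_rot: [0.001, 1.0, -0.001, 0.0]
contact_force: [0.4, 0.5, 0.7]
grip_width: 85.1
```

servo_tool --pt "-0.012 -0.018 0 0 0 0" --pt "-0.0225 -0.036 0 0 0 0" --pt "-0.0225 -0.036 0 0 0 0" --pt "-0.0225 -0.036 0 0 0 0" --pt "-0.0225 -0.036 0 0 0 0" --pt "-0.0225 -0.036 0 0 0 0" --pt "-0.0225 -0.036 0 0 0 0" --pt "-0.0225 -0.036 0 0 0 0" --pt "-0.0225 -0.036 0 0 0 0" --pt "-0.0225 -0.036 0 0 0 0" --pt "-0.0225 -0.036 0 0 0 0" --pt "-0.012 -0.017 0 0 0 0"

```text
t: 2.1
position: [594.8, -96.6, 245.6]
ee_rot: [0.002, 1.0, -0.001, -0.0]
contact_force: [0.0, 0.4, 0.0]
grip_width: 84.9
```

servo_tool --pt "0 0 0 0 0 0" --pt "0 0 0 0 0 0"

```text
t: 2.27
position: [593.2, -93.0, 245.4]
ee_rot: [0.001, 1.0, 0.0, -0.001]
contact_force: [0.2, 1.1, -1.0]
grip_width: 85.2
```

```bash
python3 - <<'E'
from h import *
for i in range(2):
    s=arm.read_state();print(s["t"],s["position"],s["ee_rot"])
    for n in("scene","top"): cv2.imwrite(f"pics/{n}1.png",arm.get_image(n))
s=arm.read_state();print(s["position"])
a=cv2.imread("pics/top1.png")[130:260,210:380];b=cv2.imread("pics/scene1.png")[60:230,160:300]
cv2.imwrite("pics/c1.png",np.hstack([cv2.resize(a,(450,344)),cv2.resize(b,(283,344))]))
E
```

```text
2.2667 [593.19759721 -92.97840871 245.42195104] [ 1.16401661e-03  9.99998590e-01  4.99114220e-04 -1.10255010e-03]
2.3667 [592.65410918 -91.05200209 246.2183356 ] [-1.12981409e-04  9.99999627e-01  4.92200978e-04 -7.00543323e-04]
[592.75058545 -90.5678097  246.88822275]
```

View pics/c1.png

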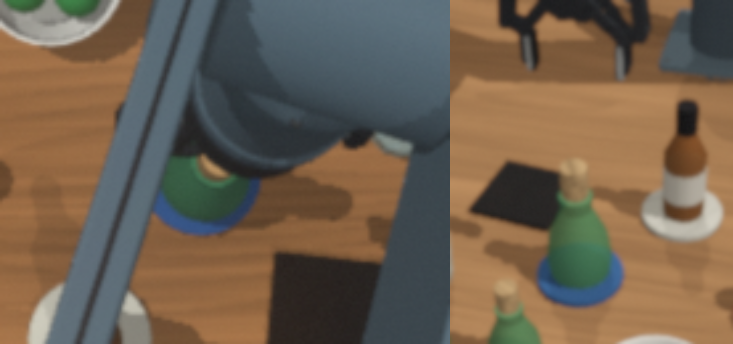

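Picture shows the hand over the carafe, cork at crop (573,165) between the fingers. The arm overshoots and then settles, at (592.7,-90.6), so I'll correct the offset and then descend to TCP z 135.

servo_tool --pt "-0.003 -0.004 0 0 0 0" --pt "-0.0025 -0.0045 0 0 0 0" --pt "0 0 0.01 0 0 0" --pt "0 0 0.02 0 0 0" --pt "0 0 0.02 0 0 0" --pt "0 0 0.02 0 0 0" --pt "0 0 0.015 0 0 0" --pt "0 0 0.012 0 0 0" --pt "0 0 0.01 0 0 0" --pt "0 0 0.005 0 0 0" --pt "0 0 0 0 0 0" --pt "0 0 0 0 0 0"

```text
t: 3.47
position: [599.0, -100.4, 134.8]
ee_rot: [0.0, 1.0, -0.0, 0.0]
contact_force: [-0.1, -0.8, -0.6]
grip_width: 84.9
```

servo_tool --pt "0 0 0 0 0 0" --pt "0 0 0 0 0 0"

```text
t: 3.63
position: [599.5, -100.6, 135.7]
ee_rot: [0.0, 1.0, -0.0, 0.001]
contact_force: [-0.1, -0.2, 0.3]
grip_width: 84.8
```

```bash
python3 - <<'E'
from h import *
cv2.imwrite("pics/scene2.png",cv2.resize(arm.get_image("scene")[60:230,140:310],None,fx=3.5,fy=3.5,interpolation=2))
s=arm.read_state();print(s["position"],s["contact_force"],s["grip_width"])
E
```

```text
[ 599.44244986 -100.6287834   135.66019032] [ 0.32605866  0.08380865 -0.79278561] 85.1100602246078
```

View pics/scene2.png

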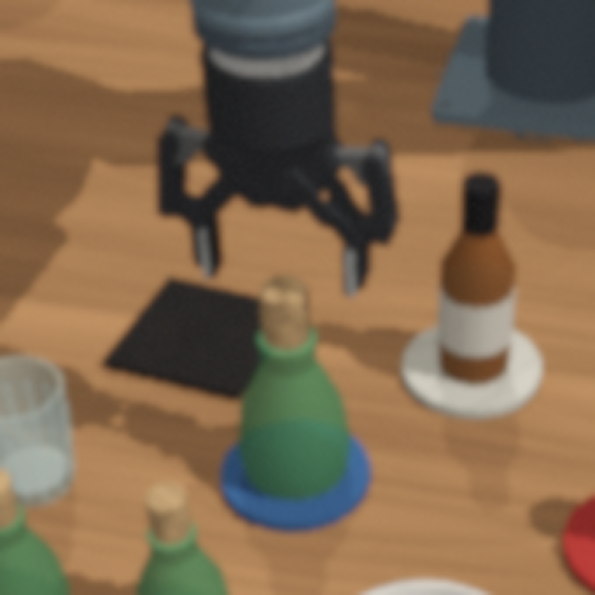

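```bash
python3 - <<'E'
from h import *
for X in((599.4,-143,149),(599.4,-58,149),(599.4,-100.6,135.7),(598,-99,168),(598,-99,10)):print(X,proj("scene",X))
for p in((199.4,137.3),(240.5,142)):
  for z in(136,149,165,180):print(p,z,onz("scene",*p,z))
E
```

```text
(599.4, -143, 149) [202.47457494 145.87875955]
(599.4, -58, 149) [238.6810668  150.76945054]
(599.4, -100.6, 135.7) [220.75540287 152.89331538]
(598, -99, 168) [220.78799352 141.30510958]
(598, -99, 10) [224.39313227 191.91698626]
(199.4, 137.3) 136 [ 553.07209087 -166.33218561  136.        ]
(199.4, 137.3) 149 [ 569.61397965 -159.8008771   149.        ]
(199.4, 137.3) 165 [ 589.97322739 -151.76234355  165.        ]
(199.4, 137.3) 180 [ 609.06002214 -144.22621834  180.        ]
(240.5, 142) 136 [550.30590195 -65.88146731 136.        ]
(240.5, 142) 149 [566.90920476 -61.58033287 149.        ]
(240.5, 142) 165 [587.34403898 -56.28662894 165.        ]
(240.5, 142) 180 [606.50169607 -51.32378151 180.        ]
```

```bash
python3 - <<'E'
from h import *
a=arm.get_image("scene");b=arm.get_image("top")
for X,c in(((599.4,-143,149),(0,0,255)),((599.4,-58,149),(0,0,255)),((599.4,-100,190),(255,0,255))):
    for im,n in((a,"scene"),(b,"top")):
        u,v=proj(n,X).round().astype(int);im[v,u]=c
cv2.imwrite("pics/c3.png",np.hstack([cv2.resize(a[100:175,180:260],(560,525),interpolation=0),cv2.resize(b[150:240,250:280+25],None,fx=4,fy=525/90,interpolation=0)]))
E
```

```text
(no output)
```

View pics/c3.png

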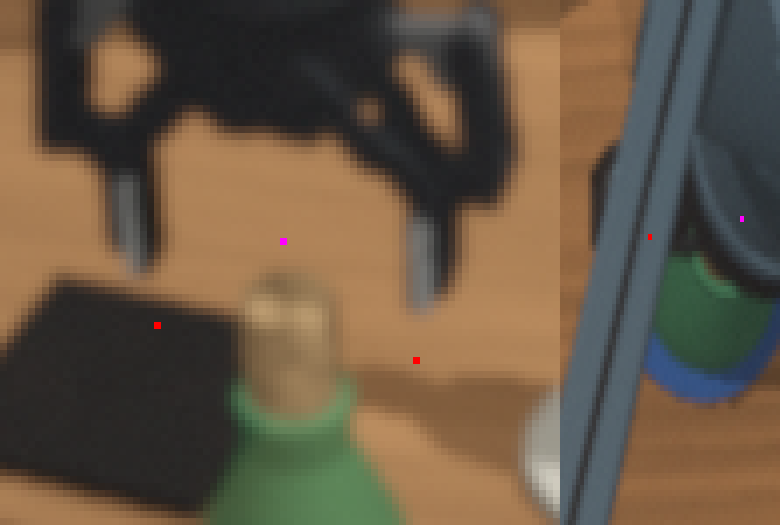

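```bash
python3 - <<'E'
from h import *
b=arm.get_image("top")
cv2.imwrite("pics/top3.png",cv2.resize(b[120:240,230:370],None,fx=5,fy=5,interpolation=2))
for X in((599,-43,200),(599,-158,200),(561,-100,209),(556,-100,209),(599,-100,209),(637,-100,209)):print(X,(proj("top",X)-[230,120])*5,proj("scene",X))
E
```

```text
(599, -43, 200) [177.40720653 334.13779749] [244.83297968 133.02450291]
(599, -158, 200) [478.82976293 326.86368901] [193.94912508 126.48101707]
(561, -100, 209) [334.07466191 427.85893603] [223.74323621 116.69672587]
(556, -100, 209) [334.62442597 441.20125822] [224.32896529 115.47065334]
(599, -100, 209) [329.92727502 327.20526351] [219.13718768 126.33829861]
(637, -100, 209) [325.83360871 227.85534508] [214.23963652 136.5900568 ]
```

View pics/top3.png

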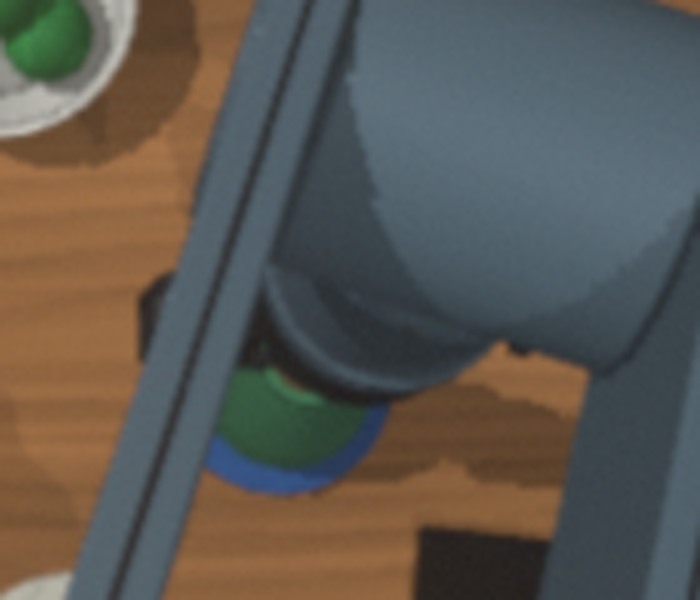

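```bash
python3 - <<'E'
from h import *
for s in((252,115.7),(252,108),(252,125)):print(tri(s,(258.2,182.4)))
E
```

```text
(array([600.64663252, -27.15008086, 247.6624542 ]), np.float64(1.163109414657459))
(array([598.21260895, -27.06574596, 264.71153417]), np.float64(0.10693933306620272))
(array([603.66726299, -27.25424826, 226.51837051]), np.float64(2.473099005604474))
```

The hand's x and y fit, but the fingertips look about 20 mm higher than the interface text implies. I'll lift clear and look at the tips nearly shut before gripping.

servo_tool --pt "0 0 -0.02 0 0 0" --pt "0 0 -0.02 0 0 0" --pt "0 0 -0.02 0 0 0" --pt "0 0 -0.02 0 0 0" --pt "0 0 0 0 0 0" --pt "0 0 0 0 0 0"

```text
t: 4.33
position: [599.6, -100.7, 216.1]
ee_rot: [0.0, 1.0, -0.001, 0.002]
contact_force: [-0.4, 0.1, 0.4]
grip_width: 84.9
```

servo_tool --pt "0 0 0 0 0 0" --pt "0 0 0 0 0 0" --pt "0 0 0 0 0 0" --pt "0 0 0 0 0 0" --pt "0 0 0 0 0 0" --pt "0 0 0 0 0 0" --pt "0 0 0 0 0 0" --pt "0 0 0 0 0 0" --pt "0 0 0 0 0 0" --pt "0 0 0 0 0 0" --claw 0.032

```text
t: 5.17
position: [598.9, -100.4, 214.7]
ee_rot: [0.0, 1.0, 0.0, 0.0]
contact_force: [0.5, 0.1, 0.7]
grip_width: 31.9
```

```bash
python3 - <<'E'
from h import *
a=arm.get_image("scene")
s=arm.read_state();p=s["position"];print(p,s["grip_width"])
for dy in(-16,16):
    u,v=proj("scene",p+[0,dy,0]).round().astype(int);a[v,u]=(0,0,255);print(u,v)
cv2.imwrite("pics/c4.png",cv2.resize(a[70:170,170:270],None,fx=6,fy=6,interpolation=0))
E
```

```text
[ 598.86478504 -100.43760198  214.72915889] 31.940979942589244
212 123
226 125
```

View pics/c4.png

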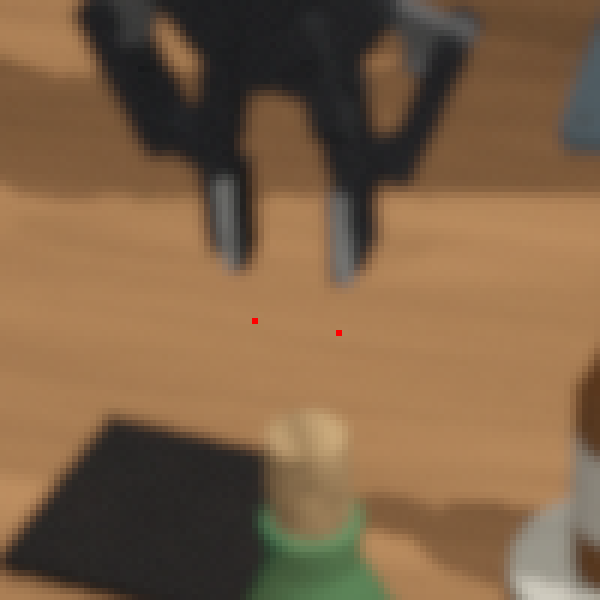

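```bash
python3 - <<'E'
from h import *
def atx(n,u,v,x):
    o,d=ray(n,u,v);return o+d*(x-o[0])/d[0]
for x in(599,605,610):print(x,atx("scene",226.7,117.3,x),atx("scene",209.5,115,x))
b=arm.get_image("top")
cv2.imwrite("pics/top4.png",cv2.resize(b[120:240,230:370],None,fx=5,fy=5,interpolation=2))
E
```

```text
599 [599.         -81.81391876 234.82200555] [ 599.         -119.62257124  235.25192377]
605 [605.         -80.01461537 238.99898207] [ 605.         -117.49879786  239.42521077]
610 [610.         -78.51519589 242.47979583] [ 610.         -115.72898671  242.90294994]
```

View pics/top4.png

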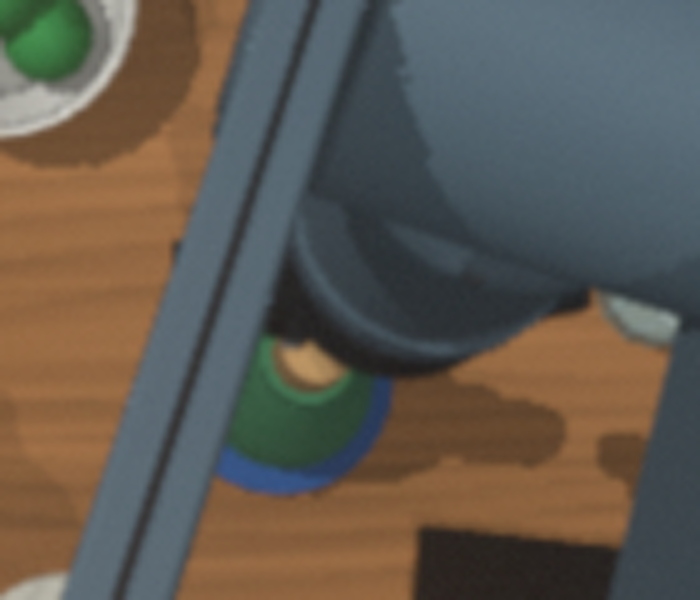

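```bash
python3 - <<'E'
from h import *
s=arm.read_state();p=s["position"]
for x,y,z in((561,-100,288),(561,-100,330),(570,-100,288),(599,-100,288),(599,-100,330)):print((x,y,z),(proj("top",(x,y,z))-[230,120])*5)
# wrist cylinder lower-most silhouettes at several heights
for z in(288,310,340):
  print(z,onz("top",230+390/5,120+375/5,z), onz("top",230+585/5,120+305/5,z),onz("top",230+178/5,120+250/5,z))
E
```

```text
(561, -100, 288) [363.16603224 406.17604072]
(561, -100, 330) [381.47214816 392.53180222]
(570, -100, 288) [362.01756759 379.55989304]
(599, -100, 288) [358.34378117 294.41835858]
(599, -100, 330) [376.20385326 273.81144502]
288 [ 571.31012758 -109.50518087  288.        ] [ 593.52961243 -176.78605564  288.        ] [615.68535193 -39.43482855 288.        ]
310 [ 568.79149137 -106.07061842  310.        ] [ 590.30210182 -171.20501277  310.        ] [611.75100062 -38.23574    310.        ]
340 [ 565.35698745 -101.38712417  340.        ] [ 585.900951   -163.59449976  340.        ] [606.38597611 -36.60061925 340.        ]
```

Two views agree that with 32 mm opening the visible tips sit about 20 mm above the reported TCP. A TCP of z≈120 is safe either way, since the width will read 32 for the cork and 40 for the lip. I'll reopen, descend and grip.

servo_tool --pt "0 0 0 0 0 0" --pt "0 0 0 0 0 0" --pt "0 0 0 0 0 0" --pt "0 0 0 0 0 0" --pt "0 0 0.01 0 0 0" --pt "0 0 0.02 0 0 0" --pt "0 0 0.02 0 0 0" --pt "0 0 0.02 0 0 0" --pt "0 0 0.013 0 0 0" --pt "0 0 0.007 0 0 0" --pt "0 0 0.004 0 0 0" --pt "0 0 0 0 0 0" --claw 0.085

```text
t: 6.27
position: [598.4, -100.3, 119.8]
ee_rot: [0.0, 1.0, 0.0, -0.001]
contact_force: [-0.6, -0.2, 0.4]
grip_width: 85.2
```

servo_tool --pt "0 0 0 0 0 0" --pt "0 0 0 0 0 0" --pt "0 0 0 0 0 0" --pt "0 0 0 0 0 0" --pt "0 0 0 0 0 0" --pt "0 0 0 0 0 0" --pt "0 0 0 0 0 0" --pt "0 0 0 0 0 0" --pt "0 0 0 0 0 0" --pt "0 0 0 0 0 0" --claw 0.02 --grip_force 40

```text
t: 7.1
position: [599.3, -100.6, 121.6]
ee_rot: [0.0, 1.0, -0.0, 0.001]
contact_force: [-1.2, 0.5, 5.5]
grip_width: 30.5
```

```bash
python3 - <<'E'
from h import *
a=arm.get_image("scene")
s=arm.read_state();p=s["position"];print(p,s["grip_width"],s["contact_force"])
cv2.imwrite("pics/c5.png",cv2.resize(a[90:200,170:270],None,fx=5,fy=5,interpolation=2))
E
```

```text
[ 599.32376747 -100.55239854  121.66285099] 30.627369460583523 [-1.04058041  0.35780705  6.42457909]
```

View pics/c5.png

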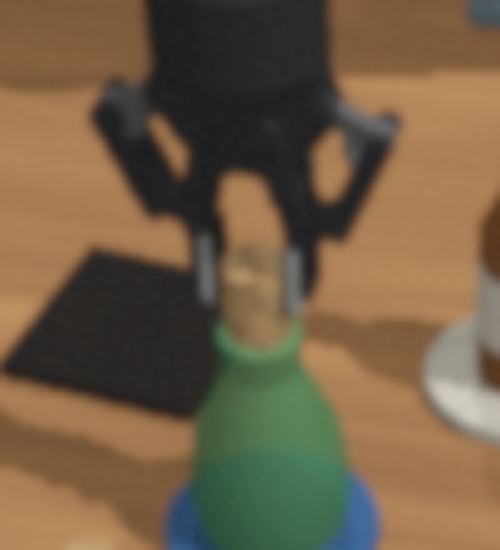

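The cork is gripped at width 30.5. I lift 40 mm and carry it to the mat.

servo_tool --pt "0 0 -0.005 0 0 0" --pt "0 0 -0.01 0 0 0" --pt "0 0 -0.01 0 0 0" --pt "0 0 -0.01 0 0 0" --pt "0 0 -0.005 0 0 0" --pt "0 0 0 0 0 0"

```text
t: 7.65
position: [600.0, -100.8, 162.8]
ee_rot: [0.0, 1.0, -0.001, 0.002]
contact_force: [1.2, -0.6, -3.1]
grip_width: 30.5
```

servo_tool --pt "0.004 -0.003 0 0 0 0" --pt "0.009 -0.008 0 0 0 0" --pt "0.014 -0.012 0 0 0 0" --pt "0.016 -0.014 0 0 0 0" --pt "0.016 -0.014 0 0 0 0" --pt "0.016 -0.014 0 0 0 0" --pt "0.016 -0.014 0 0 0 0" --pt "0.014 -0.012 0 0 0 0" --pt "0.012 -0.01 0 0 0 0" --pt "0.008 -0.006 0 0 0 0" --pt "0.004 -0.003 0 0 0 0" --pt "0 0 0 0 0 0"

```text
t: 8.65
position: [468.7, -210.9, 160.5]
ee_rot: [0.001, 1.0, 0.0, -0.0]
contact_force: [-0.1, -0.1, -2.4]
grip_width: 30.6
```

servo_tool --pt "0 0 0 0 0 0" --pt "0 0 0 0 0 0" --pt "0 0 0 0 0 0"

```text
t: 8.9
position: [470.4, -209.9, 160.6]
ee_rot: [-0.0, 1.0, 0.0, 0.0]
contact_force: [-0.7, 0.0, -1.6]
grip_width: 30.8
```

```bash
python3 - <<'E'
from h import *
a=arm.get_image("scene")
s=arm.read_state();p=s["position"];print(s["t"],p,s["grip_width"],s["contact_force"])
cv2.imwrite("pics/c6.png",cv2.resize(a[80:230,110:270],None,fx=4,fy=4,interpolation=2))
E
```

```text
8.95 [ 470.32859736 -209.91589722  160.63545806] 30.478040063921622 [-0.43849205  0.06175693 -1.86423531]
```

View pics/c6.png

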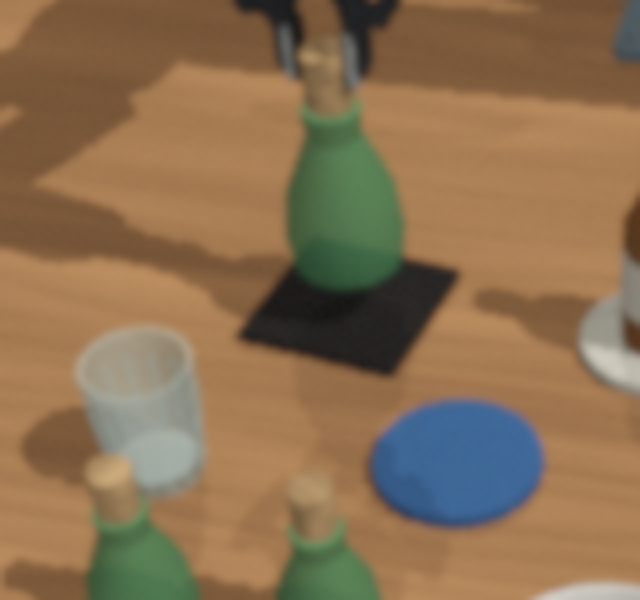

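Carafe hangs upright over the mat (crop 345,270). Blue coaster is now fully visible. I lower it gently.

servo_tool --pt "0 0 0.005 0 0 0" --pt "0 0 0.01 0 0 0" --pt "0 0 0.01 0 0 0" --pt "0 0 0.005 0 0 0" --pt "0 0 0.003 0 0 0" --pt "0 0 0.002 0 0 0" --pt "0 0 0.001 0 0 0" --pt "0 0 0.001 0 0 0" --pt "0 0 0.001 0 0 0" --pt "0 0 0 0 0 0" --pt "0 0 0 0 0 0"

```text
t: 9.87
position: [470.0, -210.5, 122.9]
ee_rot: [0.0, 1.0, -0.0, 0.0]
contact_force: [-0.1, 0.2, -3.1]
grip_width: 30.5
```

servo_tool --pt "0 0 0.001 0 0 0" --pt "0 0 0 0 0 0"

```text
t: 10.03
position: [469.9, -210.5, 121.7]
ee_rot: [0.0, 1.0, -0.0, 0.0]
contact_force: [-0.2, 0.7, -2.8]
grip_width: 30.7
```

servo_tool --pt "0 0 0.001 0 0 0" --pt "0 0 0.0005 0 0 0" --pt "0 0 0 0 0 0"

```text
t: 10.28
position: [470.3, -210.7, 121.7]
ee_rot: [0.0, 1.0, -0.0, 0.001]
contact_force: [-1.6, 1.0, 6.8]
grip_width: 30.5
```

servo_tool --pt "0 0 0.0005 0 0 0" --pt "0 0 0.0005 0 0 0" --pt "0 0 0 0 0 0"

```text
t: 10.53
position: [470.6, -210.8, 121.7]
ee_rot: [-0.0, 1.0, -0.001, 0.001]
contact_force: [-3.7, 2.9, 13.2]
grip_width: 30.6
```

Touchdown confirmed. I release and rise.

servo_tool --pt "0 0 0 0 0 0" --pt "0 0 0 0 0 0" --pt "0 0 0 0 0 0" --pt "0 0 0 0 0 0" --pt "0 0 0 0 0 0" --pt "0 0 0 0 0 0" --pt "0 0 -0.01 0 0 0" --pt "0 0 -0.02 0 0 0" --pt "0 0 -0.025 0 0 0" --pt "0 0 -0.025 0 0 0" --pt "0 0 -0.02 0 0 0" --pt "0 0 -0.01 0 0 0" --claw 0.075

```text
t: 11.53
position: [471.0, -211.2, 232.8]
ee_rot: [-0.0, 1.0, -0.002, 0.002]
contact_force: [0.1, -0.4, 1.2]
grip_width: 74.9
```

```bash
python3 - <<'E'
from h import *
a=arm.get_image("scene");b=arm.get_image("top")
s=arm.read_state();p=s["position"];print(s["t"],p,s["grip_width"],s["contact_force"])
cv2.imwrite("pics/scene6.png",a);cv2.imwrite("pics/top6.png",b)
cv2.imwrite("pics/c7.png",np.vstack([cv2.resize(a[80:230,110:360],None,fx=2.4,fy=2,interpolation=2),cv2.resize(b[150:290,150:400],(600,300))]))
E
```

```text
11.6333 [ 470.86671389 -211.11936553  231.48185517] 74.96422918794869 [-0.29983598  0.34715605 -0.41638936]
```

View pics/c7.png

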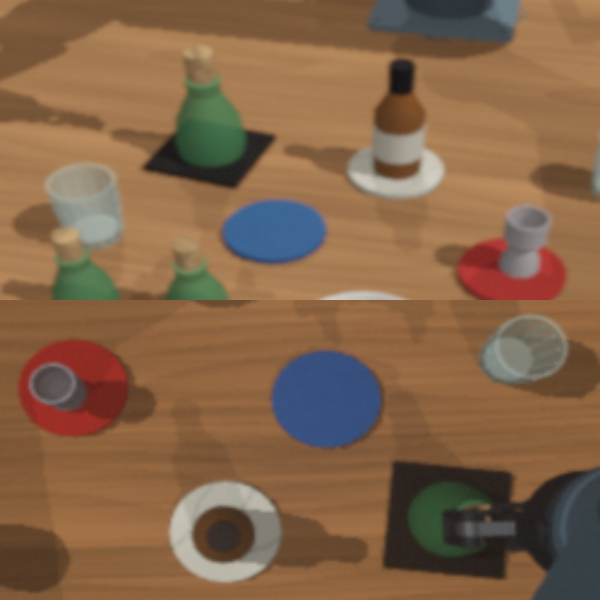

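servo_tool --pt "-0.0055 0.014 0 0 0 0" --pt "-0.011 0.028 0 0 0 0" --pt "-0.0141 0.036 0 0 0 0" --pt "-0.0141 0.036 0 0 0 0" --pt "-0.0141 0.036 0 0 0 0" --pt "-0.0141 0.036 0 0 0 0" --pt "-0.0141 0.036 0 0 0 0" --pt "-0.0141 0.036 0 0 0 0" --pt "-0.0141 0.036 0 0 0 0" --pt "-0.0141 0.036 0 0 0 0" --pt "-0.01 0.025 0 0 0 0" --pt "-0.0042 0.0105 0 0 0 0" --claw 0.08

```text
t: 12.63
position: [613.1, 159.0, 226.7]
ee_rot: [-0.002, 1.0, 0.001, -0.002]
contact_force: [0.2, -0.2, -0.4]
grip_width: 80.3
```

servo_tool --pt "0 0 0.01 0 0 0" --pt "0 0 0.02 0 0 0" --pt "0 0 0.02 0 0 0" --pt "0 0 0.02 0 0 0" --pt "0 0 0.01 0 0 0" --pt "0 0 0 0 0 0" --pt "0 0 0 0 0 0"

```text
t: 13.22
position: [612.8, 153.9, 148.4]
ee_rot: [0.001, 1.0, -0.0, -0.001]
contact_force: [-0.2, -0.0, 0.0]
grip_width: 79.7
```

```bash
python3 - <<'E'
from h import *
a=arm.get_image("scene")
s=arm.read_state();p=s["position"];print(s["t"],p,s["grip_width"],s["contact_force"])
cv2.imwrite("pics/c8.png",cv2.resize(a[110:250,250:400],None,fx=4,fy=4,interpolation=2))
b=cv2.imread("pics/top6.png");hsv=cv2.cvtColor(b,cv2.COLOR_BGR2HSV)
m=np.zeros(b.shape[:2],bool);m[165:225,255:320]=cv2.inRange(hsv,(100,100,50),(130,255,255))[165:225,255:320]>0;print("blue top",circ("top",m,10))
b=cv2.imread("pics/scene6.png");hsv=cv2.cvtColor(b,cv2.COLOR_BGR2HSV)
m=np.zeros(b.shape[:2],bool);m[160:215,195:255]=cv2.inRange(hsv,(100,120,50),(130,255,255))[160:215,195:255]>0;print("blue scene",circ("scene",m,10))
E
```

```text
13.2667 [613.65512747 154.22369119 149.72941875] 80.11940065053345 [0.42381915 0.35241378 1.03397121]
blue top (603.1063842773438, -99.50440216064453, 104.56459045410156)
blue scene (608.5248413085938, -97.3586196899414, 103.18775939941406)
```

View pics/c8.png

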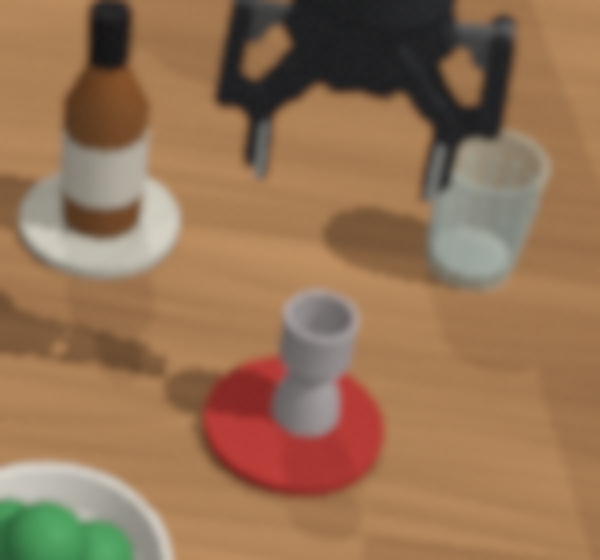

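```bash
python3 - <<'E'
from h import *
for X in((613.6,154.2,183),(613.6,114.2,183),(613.6,194.2,183),(614.5,154.5,90),(614.5,154.5,10)):print((proj("scene",X)-[250,110])*4)
E
```

```text
[339.71708511 181.72131525]
[263.60934683 171.65557084]
[416.81729818 191.91832092]
[317.72981846 311.22884538]
[300.78536934 408.13970911]
```

servo_tool --pt "-0.001 -0.002 0.01 0 0 0" --pt "0 0 0.018 0 0 0" --pt "0 0 0.02 0 0 0" --pt "0 0 0.02 0 0 0" --pt "0 0 0.016 0 0 0" --pt "0 0 0.012 0 0 0" --pt "0 0 0.007 0 0 0" --pt "0 0 0.003 0 0 0" --pt "0 0 0 0 0 0" --pt "0 0 0 0 0 0"

```text
t: 14.1
position: [615.1, 153.1, 44.1]
ee_rot: [0.0, 1.0, 0.0, 0.001]
contact_force: [1.1, -0.6, 0.5]
grip_width: 80.1
```

servo_tool --pt "0 0 0 0 0 0" --pt "0 0 0 0 0 0" --pt "0 0 0 0 0 0" --pt "0 0 0 0 0 0" --pt "0 0 0 0 0 0" --pt "0 0 0 0 0 0" --pt "0 0 0 0 0 0" --pt "0 0 0 0 0 0" --pt "0 0 0 0 0 0" --pt "0 0 0 0 0 0" --claw 0.03 --grip_force 30

```text
t: 14.93
position: [615.1, 153.2, 44.2]
ee_rot: [0.0, 1.0, 0.0, 0.001]
contact_force: [-0.8, 0.4, 5.9]
grip_width: 39.5
```

```bash
python3 - <<'E'
from h import *
a=arm.get_image("scene")
s=arm.read_state();p=s["position"];print(s["t"],p,s["grip_width"],s["contact_force"])
cv2.imwrite("pics/c9.png",cv2.resize(a[130:250,270:390],None,fx=4,fy=4,interpolation=2))
E
```

```text
14.9833 [615.06413539 153.24167361  44.15065826] 39.74163247981603 [-0.7182833  -0.06063106  5.30317135]
```

View pics/c9.png

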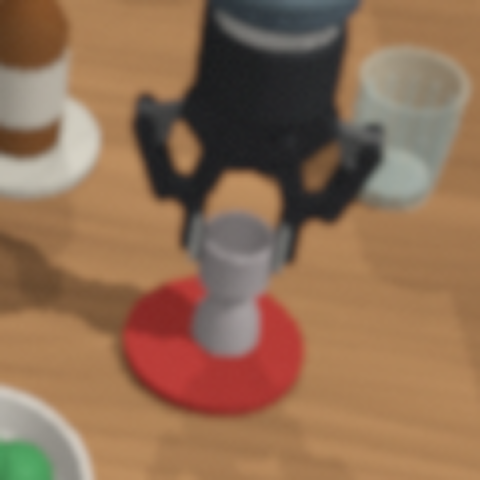

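Jigger is gripped at 39.6. I lift it and carry it to the blue coaster.

servo_tool --pt "0 0 -0.005 0 0 0" --pt "0 0 -0.012 0 0 0" --pt "0 0 -0.014 0 0 0" --pt "0 0 -0.012 0 0 0" --pt "0 0 -0.007 0 0 0" --pt "0 0 0 0 0 0"

```text
t: 15.48
position: [615.8, 153.2, 95.7]
ee_rot: [0.0, 1.0, 0.0, 0.002]
contact_force: [0.8, -0.1, 0.0]
grip_width: 39.5
```

servo_tool --pt "0 -0.008 0 0 0 0" --pt "0.001 -0.018 0 0 0 0" --pt "0.001 -0.026 0 0 0 0" --pt "0.001 -0.028 0 0 0 0" --pt "0.001 -0.028 0 0 0 0" --pt "0.001 -0.028 0 0 0 0" --pt "0.001 -0.028 0 0 0 0" --pt "0.001 -0.028 0 0 0 0" --pt "0.001 -0.026 0 0 0 0" --pt "0.001 -0.018 0 0 0 0" --pt "0.001 -0.011 0 0 0 0" --pt "0.0005 -0.005 0 0 0 0"

```text
t: 16.48
position: [603.0, -100.9, 92.3]
ee_rot: [0.001, 1.0, 0.0, -0.001]
contact_force: [-0.7, 0.3, -1.0]
grip_width: 39.7
```

servo_tool --pt "0 0 0 0 0 0" --pt "0 0 0 0 0 0" --pt "0 0 0 0 0 0" --pt "0 0 0 0 0 0"

```text
t: 16.82
position: [603.9, -97.6, 93.2]
ee_rot: [-0.001, 1.0, 0.0, -0.0]
contact_force: [-0.8, -0.3, -1.1]
grip_width: 39.2
```

```bash
python3 - <<'E'
from h import *
a=arm.get_image("scene")
s=arm.read_state();p=s["position"];print(s["t"],p,s["grip_width"],s["contact_force"])
cv2.imwrite("pics/c10.png",cv2.resize(a[100:240,170:290],None,fx=4,fy=4,interpolation=2))
E
```

```text
16.8667 [603.90212835 -97.72018671  93.21573972] 39.286263295692805 [-0.05098691 -1.10172972 -1.102949  ]
```

View pics/c10.png

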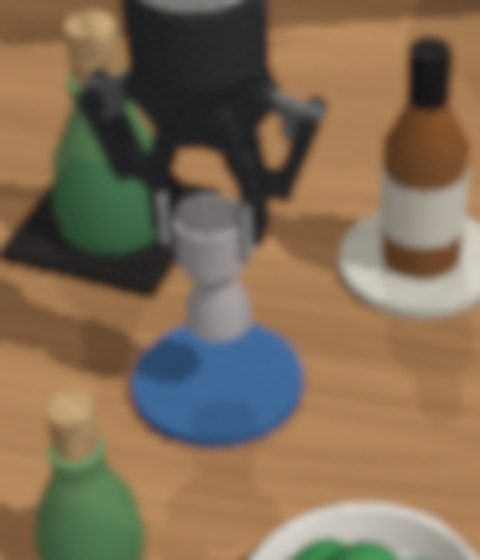

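servo_tool --pt "0 0 0.005 0 0 0" --pt "0 0 0.012 0 0 0" --pt "0 0 0.014 0 0 0" --pt "0 0 0.008 0 0 0" --pt "0 0 0.004 0 0 0" --pt "0 0 0.002 0 0 0" --pt "0 0 0.001 0 0 0" --pt "0 0 0.001 0 0 0" --pt "0 0 0.0005 0 0 0" --pt "0 0 0 0 0 0" --pt "0 0 0 0 0 0"

```text
t: 17.78
position: [604.1, -99.0, 46.1]
ee_rot: [0.0, 1.0, -0.0, 0.0]
contact_force: [0.1, 0.8, -1.4]
grip_width: 39.0
```

servo_tool --pt "0 0 0.001 0 0 0" --pt "0 0 0.0005 0 0 0" --pt "0 0 0 0 0 0"

```text
t: 18.03
position: [603.9, -99.0, 44.3]
ee_rot: [0.0, 1.0, -0.0, 0.0]
contact_force: [-0.3, -0.1, -0.4]
grip_width: 39.7
```

servo_tool --pt "0 0 0.0005 0 0 0" --pt "0 0 0.0005 0 0 0" --pt "0 0 0 0 0 0"

```text
t: 18.28
position: [604.5, -99.0, 44.2]
ee_rot: [0.0, 1.0, -0.0, 0.001]
contact_force: [-0.6, 0.5, 4.9]
grip_width: 39.6
```

servo_tool --pt "0 0 0 0 0 0" --pt "0 0 0 0 0 0" --pt "0 0 0 0 0 0" --pt "0 0 0 0 0 0" --pt "0 0 0 0 0 0" --pt "0 0 0 0 0 0" --pt "0 0 -0.015 0 0 0" --pt "0 0 -0.03 0 0 0" --pt "0 0 -0.035 0 0 0" --pt "0 0 -0.035 0 0 0" --pt "0 0 -0.035 0 0 0" --pt "0 0 -0.02 0 0 0" --claw 0.08

```text
t: 19.28
position: [605.2, -99.4, 217.8]
ee_rot: [-0.0, 1.0, -0.001, 0.003]
contact_force: [0.7, 0.2, -0.2]
grip_width: 80.0
```

servo_tool --pt "0.01 0.007 0 0 0 0" --pt "0.02 0.0145 0 0 0 0" --pt "0.025 0.0185 0 0 0 0" --pt "0.025 0.0185 0 0 0 0" --pt "0.025 0.0185 0 0 0 0" --pt "0.02 0.0145 0 0 0 0" --pt "0.011 0.009 0 0 0 0" --pt "0.004 0.003 0 0 0 0" --pt "0 0 0 0 0 0" --pt "0 0 0 0 0 0" --pt "0 0 0 0 0 0"

```text
t: 20.2
position: [465.1, 3.7, 213.3]
ee_rot: [0.0, 1.0, -0.0, 0.0]
contact_force: [1.0, -0.1, -0.3]
grip_width: 80.3
```

```bash
python3 - <<'E'
from h import *
a=arm.get_image("scene");b=arm.get_image("top");cv2.imwrite("pics/top11.png",b);cv2.imwrite("pics/scene11.png",a)
s=arm.read_state();p=s["position"];print(s["t"],p,s["grip_width"],s["contact_force"])
cv2.imwrite("pics/c11.png",np.vstack([cv2.resize(a[70:230,160:370],(600,457)),cv2.resize(b[160:220,150:330],(600,140))]))
print(np.round([(proj("scene",(p[0],p[1]+d,p[2]+32))-[160,70])*600/210 for d in(-40,40)]))
hsv=cv2.cvtColor(b,cv2.COLOR_BGR2HSV)
m=np.zeros(b.shape[:2],bool);m[165:225,255:320]=cv2.inRange(hsv,(100,100,50),(130,255,255))[165:225,255:320]>0;print("blue top",circ("top",m,10))
E
```

```text
20.3 [464.80400651   3.80078712 213.00875796] 79.93777814829691 [ 1.27441097  0.4548826  -0.27666204]
[[287.  40.]
 [385.  51.]]
blue top (602.651611328125, -99.53335571289062, 104.42304229736328)
```

View pics/c11.png

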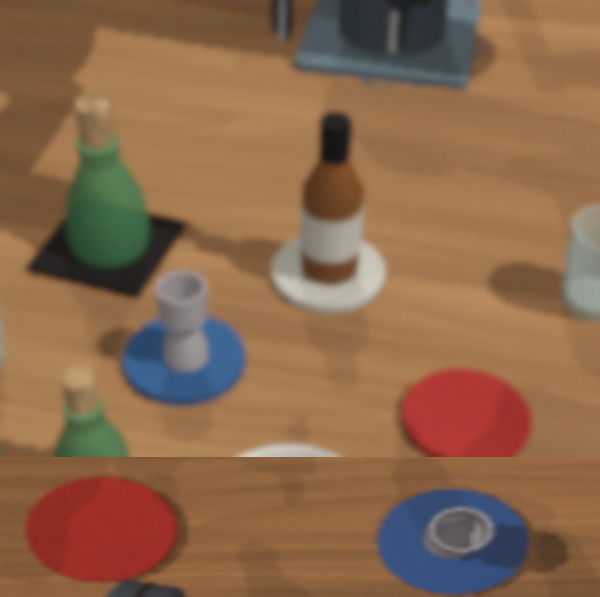

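```bash
python3 - <<'E'
from h import *
for n,bx in(("top",(150,160,215,220)),("scene",(290,185,360,245))):
    b=cv2.imread(f"pics/{n}11.png");hsv=cv2.cvtColor(b,cv2.COLOR_BGR2HSV)
    k=(cv2.inRange(hsv,(0,170,60),(6,255,255))|cv2.inRange(hsv,(172,150,60),(180,255,255)))>0
    m=np.zeros(b.shape[:2],bool);x0,y0,x1,y1=bx;m[y0:y1,x0:x1]=k[y0:y1,x0:x1];print(n,"red",circ(n,m,10))
E
```

```text
top red (621.7289428710938, 147.61959838867188, 107.13304901123047)
scene red (627.0629272460938, 149.3228302001953, 107.82782745361328)
```

servo_tool --pt "0.001 0 0.01 0 0 0" --pt "0 0 0.02 0 0 0" --pt "0 0 0.02 0 0 0" --pt "0 0 0.015 0 0 0" --pt "0 0 0.01 0 0 0" --pt "0 0 0.006 0 0 0" --pt "0 0 0.002 0 0 0" --pt "0 0 0 0 0 0" --pt "0 0 0 0 0 0"

```text
t: 21.05
position: [463.5, 4.4, 130.8]
ee_rot: [0.0, 1.0, -0.0, 0.001]
contact_force: [-0.5, 0.9, 0.0]
grip_width: 80.1
```

servo_tool --pt "0 0 0 0 0 0" --pt "0 0 0 0 0 0" --pt "0 0 0 0 0 0" --pt "0 0 0 0 0 0" --pt "0 0 0 0 0 0" --pt "0 0 0 0 0 0" --pt "0 0 0 0 0 0" --pt "0 0 0 0 0 0" --pt "0 0 0 0 0 0" --pt "0 0 0 0 0 0" --claw 0.015 --grip_force 40

```text
t: 21.88
position: [463.3, 4.4, 130.7]
ee_rot: [0.0, 1.0, -0.0, 0.001]
contact_force: [-0.7, -0.1, 5.4]
grip_width: 26.4
```

```bash
python3 - <<'E'
from h import *
a=arm.get_image("scene")
s=arm.read_state();p=s["position"];print(s["t"],p,s["grip_width"],s["contact_force"])
cv2.imwrite("pics/c12.png",cv2.resize(a[60:190,220:330],None,fx=4,fy=4,interpolation=2))
E
```

```text
21.9333 [463.26657479   4.40925056 130.70800845] 26.473373745982336 [-0.34699511 -0.79727767  6.21378742]
```

View pics/c12.png

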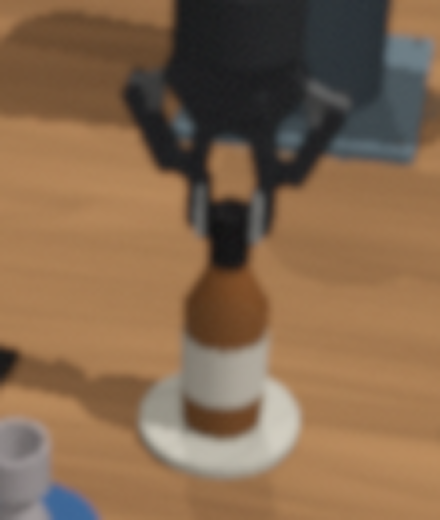

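Bottle is gripped at 26.4. I lift it and carry it to red at (622.5, 148.5).

servo_tool --pt "0 0 -0.005 0 0 0" --pt "0 0 -0.01 0 0 0" --pt "0 0 -0.012 0 0 0" --pt "0 0 -0.01 0 0 0" --pt "0 0 -0.005 0 0 0" --pt "0 0 0 0 0 0"

```text
t: 22.43
position: [463.7, 4.4, 173.7]
ee_rot: [0.0, 1.0, -0.0, 0.001]
contact_force: [-0.4, 0.0, -1.9]
grip_width: 26.3
```

servo_tool --pt "-0.005 0.0045 0 0 0 0" --pt "-0.011 0.01 0 0 0 0" --pt "-0.016 0.0145 0 0 0 0" --pt "-0.019 0.0172 0 0 0 0" --pt "-0.019 0.0172 0 0 0 0" --pt "-0.019 0.0172 0 0 0 0" --pt "-0.019 0.0172 0 0 0 0" --pt "-0.018 0.0162 0 0 0 0" --pt "-0.015 0.0135 0 0 0 0" --pt "-0.01 0.009 0 0 0 0" --pt "-0.006 0.0055 0 0 0 0" --pt "-0.002 0.002 0 0 0 0"

```text
t: 23.43
position: [622.2, 149.8, 170.8]
ee_rot: [-0.0, 1.0, 0.0, -0.001]
contact_force: [-0.3, -0.2, -1.7]
grip_width: 26.6
```

servo_tool --pt "0 0 0 0 0 0" --pt "0 0 0 0 0 0" --pt "0 0 0 0 0 0" --pt "0 0 0 0 0 0"

```text
t: 23.77
position: [621.5, 147.9, 172.4]
ee_rot: [0.0, 1.0, -0.0, -0.0]
contact_force: [0.5, -0.3, -2.6]
grip_width: 26.3
```

```bash
python3 - <<'E'
from h import *
a=arm.get_image("scene")
s=arm.read_state();p=s["position"];print(s["t"],p,s["grip_width"],s["contact_force"])
cv2.imwrite("pics/c13.png",cv2.resize(a[100:250,260:390],None,fx=3.8,fy=3.8,interpolation=2))
E
```

```text
23.8167 [621.55135762 148.00915726 172.52455381] 26.65050585421313 [ 0.46720945 -0.29287424 -3.34290069]
```

View pics/c13.png

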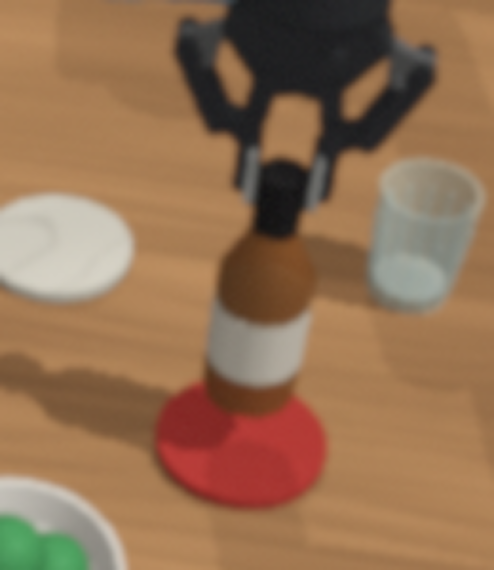

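servo_tool --pt "-0.001 0.0005 0.005 0 0 0" --pt "0 0 0.01 0 0 0" --pt "0 0 0.011 0 0 0" --pt "0 0 0.006 0 0 0" --pt "0 0 0.003 0 0 0" --pt "0 0 0.002 0 0 0" --pt "0 0 0.001 0 0 0" --pt "0 0 0.001 0 0 0" --pt "0 0 0.001 0 0 0" --pt "0 0 0 0 0 0" --pt "0 0 0 0 0 0"

```text
t: 24.73
position: [623.0, 149.1, 132.5]
ee_rot: [-0.0, 1.0, -0.0, 0.0]
contact_force: [0.5, 0.3, -2.9]
grip_width: 26.3
```

servo_tool --pt "0 0 0.001 0 0 0" --pt "0 0 0.0005 0 0 0" --pt "0 0 0 0 0 0"

```text
t: 24.98
position: [623.0, 149.1, 130.9]
ee_rot: [0.0, 1.0, 0.0, 0.0]
contact_force: [-0.1, -0.2, -2.5]
grip_width: 26.3
```

```bash
python3 - <<'E'
from h import *
for n,bx in(("top",(215,230,272,285)),("scene",(248,145,302,185))):
    b=arm.get_image(n);cv2.imwrite(f"pics/{n}14.png",b);hsv=cv2.cvtColor(b,cv2.COLOR_BGR2HSV)
    k=(hsv[...,1]<70)&(hsv[...,2]>115)
    m=np.zeros(b.shape[:2],bool);x0,y0,x1,y1=bx;m[y0:y1,x0:x1]=k[y0:y1,x0:x1];print(n,"white",circ(n,m,10))
E
```

```text
top white (461.8011779785156, 2.6175124645233154, 108.70088195800781)
scene white (466.595947265625, 4.6372456550598145, 118.07447814941406)
```

servo_tool --pt "0 0 0.0005 0 0 0" --pt "0 0 0.0005 0 0 0" --pt "0 0 0 0 0 0"

```text
t: 25.33
position: [623.5, 149.1, 130.8]
ee_rot: [0.0, 1.0, 0.0, 0.001]
contact_force: [-1.0, 0.2, 4.5]
grip_width: 26.0
```

servo_tool --pt "0 0 0.0005 0 0 0" --pt "0 0 0 0 0 0"

```text
t: 25.5
position: [623.7, 149.1, 130.8]
ee_rot: [0.0, 1.0, 0.0, 0.001]
contact_force: [-1.5, -0.3, 6.4]
grip_width: 26.6
```

Touchdown. I release, rise and go to the carafe.

servo_tool --pt "0 0 0 0 0 0" --pt "0 0 0 0 0 0" --pt "0 0 0 0 0 0" --pt "0 0 0 0 0 0" --pt "0 0 0 0 0 0" --pt "0 0 0 0 0 0" --pt "0 0 -0.01 0 0 0" --pt "0 0 -0.02 0 0 0" --pt "0 0 -0.025 0 0 0" --pt "0 0 -0.025 0 0 0" --pt "0 0 -0.015 0 0 0" --pt "0 0 -0.005 0 0 0" --claw 0.08

```text
t: 26.5
position: [624.5, 149.2, 233.6]
ee_rot: [0.0, 1.0, 0.0, 0.003]
contact_force: [0.2, 0.1, 0.2]
grip_width: 80.1
```

servo_tool --pt "0.006 -0.014 0 0 0 0" --pt "0.012 -0.028 0 0 0 0" --pt "0.015 -0.0355 0 0 0 0" --pt "0.015 -0.0355 0 0 0 0" --pt "0.015 -0.0355 0 0 0 0" --pt "0.015 -0.0355 0 0 0 0" --pt "0.015 -0.0355 0 0 0 0" --pt "0.015 -0.0355 0 0 0 0" --pt "0.015 -0.0355 0 0 0 0" --pt "0.015 -0.0355 0 0 0 0" --pt "0.011 -0.025 0 0 0 0" --pt "0.004 -0.009 0 0 0 0"

```text
t: 27.5
position: [468.0, -214.2, 228.8]
ee_rot: [0.002, 1.0, -0.0, -0.001]
contact_force: [0.3, 0.2, 0.6]
grip_width: 79.9
```

servo_tool --pt "0 0 0 0 0 0" --pt "0 0 0 0 0 0" --pt "0 0 0 0 0 0"

```text
t: 27.75
position: [470.2, -209.6, 229.0]
ee_rot: [-0.0, 1.0, 0.0, -0.0]
contact_force: [0.2, 0.6, 0.7]
grip_width: 80.0
```

```bash
python3 - <<'E'
from h import *
a=arm.get_image("scene");b=arm.get_image("top");cv2.imwrite("pics/top15.png",b);cv2.imwrite("pics/scene15.png",a)
s=arm.read_state();p=s["position"];print(s["t"],p,s["grip_width"],s["contact_force"])
cv2.imwrite("pics/c15.png",np.vstack([cv2.resize(a[70:240,130:380],(600,408)),cv2.resize(b[150:230,150:400],(600,192))]))
E
```

```text
27.85 [ 470.39121707 -209.39014199  229.13590428] 79.82845579782513 [0.57704002 0.69585695 0.07324069]
```

View pics/c15.png

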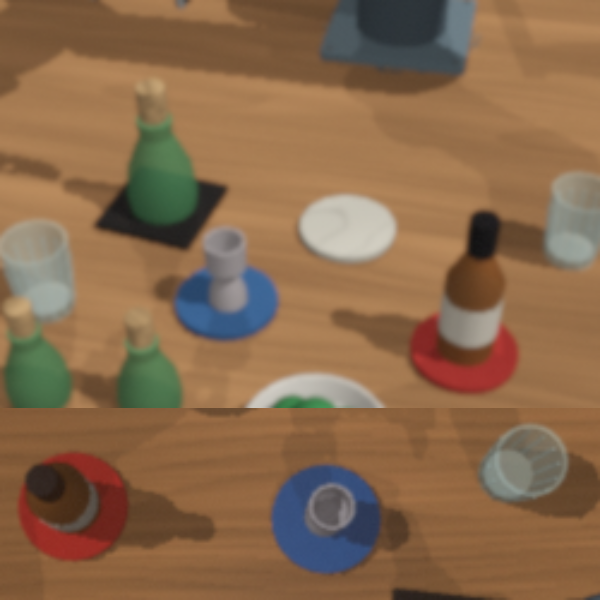

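Bottle stands upright on red and the jigger on blue. I descend on the carafe, by 107 mm with -1 in y.

servo_tool --pt "0 -0.001 0.01 0 0 0" --pt "0 0 0.02 0 0 0" --pt "0 0 0.024 0 0 0" --pt "0 0 0.02 0 0 0" --pt "0 0 0.015 0 0 0" --pt "0 0 0.01 0 0 0" --pt "0 0 0.006 0 0 0" --pt "0 0 0.002 0 0 0" --pt "0 0 0 0 0 0" --pt "0 0 0 0 0 0"

```text
t: 28.68
position: [470.4, -212.2, 122.9]
ee_rot: [-0.0, 1.0, -0.0, 0.001]
contact_force: [0.3, 0.2, 0.6]
grip_width: 79.8
```

servo_tool --pt "0 0 0 0 0 0" --pt "0 0 0 0 0 0" --pt "0 0 0 0 0 0" --pt "0 0 0 0 0 0" --pt "0 0 0 0 0 0" --pt "0 0 0 0 0 0" --pt "0 0 0 0 0 0" --pt "0 0 0 0 0 0" --pt "0 0 0 0 0 0" --pt "0 0 0 0 0 0" --claw 0.02

```text
t: 29.52
position: [470.2, -211.9, 122.8]
ee_rot: [0.0, 1.0, -0.0, 0.0]
contact_force: [0.0, 2.4, 5.0]
grip_width: 30.6
```

servo_tool --pt "0 0 -0.005 0 0 0" --pt "0 0 -0.01 0 0 0" --pt "0 0 -0.012 0 0 0" --pt "0 0 -0.01 0 0 0" --pt "0 0 -0.005 0 0 0" --pt "0 0 0 0 0 0"

```text
t: 30.02
position: [470.6, -212.5, 165.7]
ee_rot: [0.0, 1.0, -0.001, 0.001]
contact_force: [0.4, -1.6, -3.2]
grip_width: 30.7
```

servo_tool --pt "0 0.006 0 0 0 0" --pt "0 0.014 0 0 0 0" --pt "0.001 0.021 0 0 0 0" --pt "0.001 0.026 0 0 0 0" --pt "0.001 0.026 0 0 0 0" --pt "0.001 0.026 0 0 0 0" --pt "0.001 0.026 0 0 0 0" --pt "0.001 0.025 0 0 0 0" --pt "0.001 0.021 0 0 0 0" --pt "0 0.014 0 0 0 0" --pt "0 0.008 0 0 0 0" --pt "0 0.0025 0 0 0 0"

```text
t: 31.02
position: [461.9, 5.7, 163.7]
ee_rot: [-0.001, 1.0, 0.0, -0.001]
contact_force: [-1.2, -0.4, -3.3]
grip_width: 30.4
```

servo_tool --pt "0 0 0 0 0 0" --pt "0 0 0 0 0 0" --pt "0 0 0 0 0 0" --pt "0 0 0 0 0 0"

```text
t: 31.35
position: [462.9, 2.8, 164.1]
ee_rot: [0.001, 1.0, -0.0, -0.0]
contact_force: [-0.2, 0.1, -3.2]
grip_width: 30.4
```

```bash
python3 - <<'E'
from h import *
a=arm.get_image("scene")
s=arm.read_state();p=s["position"];print(s["t"],p,s["grip_width"],s["contact_force"])
cv2.imwrite("pics/c16.png",cv2.resize(a[60:200,210:330],None,fx=4,fy=4,interpolation=2))
E
```

```text
31.4 [462.93607178   2.81103289 164.13488066] 30.611230705358206 [-0.0907127  -0.30625006 -2.8515896 ]
```

View pics/c16.png

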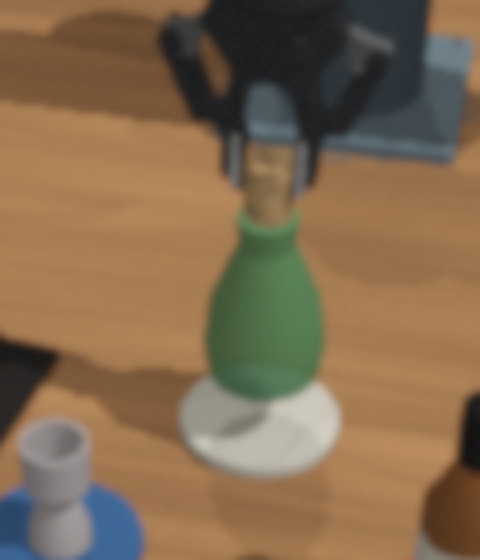

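Carafe hangs centred over white (crop 265,390 against coaster 260,425). I lower it.

servo_tool --pt "0 0.001 0.005 0 0 0" --pt "0 0 0.01 0 0 0" --pt "0 0 0.011 0 0 0" --pt "0 0 0.006 0 0 0" --pt "0 0 0.003 0 0 0" --pt "0 0 0.002 0 0 0" --pt "0 0 0.001 0 0 0" --pt "0 0 0.001 0 0 0" --pt "0 0 0.001 0 0 0" --pt "0 0 0 0 0 0" --pt "0 0 0 0 0 0"

```text
t: 32.32
position: [463.0, 4.6, 124.5]
ee_rot: [0.0, 1.0, -0.0, 0.0]
contact_force: [0.1, -0.5, -3.2]
grip_width: 30.6
```

servo_tool --pt "0 0 0.0005 0 0 0" --pt "0 0 0.0005 0 0 0" --pt "0 0 0 0 0 0"

```text
t: 32.57
position: [462.9, 4.6, 123.2]
ee_rot: [0.0, 1.0, -0.0, 0.0]
contact_force: [1.0, 0.1, -3.4]
grip_width: 30.3
```

servo_tool --pt "0 0 0.0005 0 0 0" --pt "0 0 0.0005 0 0 0" --pt "0 0 0 0 0 0"

```text
t: 32.82
position: [463.4, 4.6, 122.8]
ee_rot: [0.0, 1.0, -0.0, 0.001]
contact_force: [-1.2, 0.1, 3.2]
grip_width: 30.4
```

servo_tool --pt "0 0 0.0005 0 0 0" --pt "0 0 0 0 0 0"

```text
t: 32.98
position: [463.7, 4.6, 122.8]
ee_rot: [0.0, 1.0, -0.0, 0.001]
contact_force: [-1.5, 0.9, 6.8]
grip_width: 30.6
```

Touchdown. I release, rise and move off for a clear final look.

servo_tool --pt "0 0 0 0 0 0" --pt "0 0 0 0 0 0" --pt "0 0 0 0 0 0" --pt "0 0 0 0 0 0" --pt "0 0 0 0 0 0" --pt "0 0 0 0 0 0" --pt "0 0 -0.01 0 0 0" --pt "0 0 -0.02 0 0 0" --pt "0 0 -0.025 0 0 0" --pt "0 0 -0.025 0 0 0" --pt "0 0 -0.025 0 0 0" --pt "0 0 -0.01 0 0 0" --claw 0.08

```text
t: 33.98
position: [464.4, 4.3, 240.0]
ee_rot: [0.0, 1.0, -0.001, 0.003]
contact_force: [1.5, -0.9, 0.0]
grip_width: 79.9
```

servo_tool --pt "0.005 0.01 0 0 0 0" --pt "0.01 0.02 0 0 0 0" --pt "0.015 0.03 0 0 0 0" --pt "0.015 0.03 0 0 0 0" --pt "0.015 0.03 0 0 0 0" --pt "0.015 0.03 0 0 0 0" --pt "0.015 0.03 0 0 0 0" --pt "0.015 0.03 0 0 0 0" --pt "0.01 0.02 0 0 0 0" --pt "0.005 0.01 0 0 0 0" --pt "0 0 0 0 0 0" --pt "0 0 0 0 0 0"

```text
t: 34.98
position: [341.4, 244.8, 235.3]
ee_rot: [-0.001, 1.0, -0.001, -0.001]
contact_force: [0.3, -0.8, -0.7]
grip_width: 79.8
```

```bash
python3 - <<'E'
from h import *
a=arm.get_image("scene");b=arm.get_image("top");cv2.imwrite("pics/top17.png",b);cv2.imwrite("pics/scene17.png",a)
s=arm.read_state();p=s["position"];print(s["t"],p,s["grip_width"],s["contact_force"])
cv2.imwrite("pics/c17.png",np.vstack([cv2.resize(a[80:240,130:380],(500,320),interpolation=2),cv2.resize(b[150:290,150:400],(500,280),interpolation=2)]))
E
```

```text
35.0833 [342.49594469 244.0549526  235.79124157] 80.16575869042066 [-0.55180751 -0.39858399 -0.40429232]
```

View pics/c17.png

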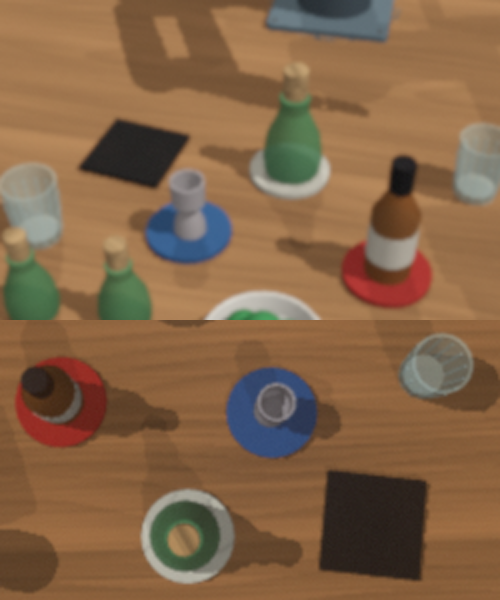

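```bash
python3 - <<'E'
from h import *
T={"bottle":((168.5,180.5),(130+403/2,80+166/2),175,(622,148.5)),"jigger":((288,192),(130+188/2,80+181/2),90,(604,-98)),"carafe":((242.5,260),(130+296/2,80+71/2),168,(462.5,4))}
for k,(t,s,z,c) in T.items():
    A=onz("top",*t,z)[:2];B=onz("scene",*s,z)[:2];print(k,A.round(1),B.round(1),"off",(A-c).round(1),(B-c).round(1))
for n in("top","scene"):
    d=cv2.absdiff(cv2.imread(f"pics/{n}0.png"),cv2.imread(f"pics/{n}17.png")).max(2)
    R={"top":{"tr":(345,150,390,195),"bowl":(195,88,262,152),"tl":(105,248,150,290)},"scene":{"tl":(352,138,390,184),"tr":(126,158,164,205),"bowl":(225,222,296,282)}}[n]
    print(n,{k:(int(d[y0:y1,x0:x1].max()),float(d[y0:y1,x0:x1].mean().round(1))) for k,(x0,y0,x1,y1) in R.items()})
print(arm.read_state()["joint_velocities"].round(3))
E
```

```text
bottle [619.5 145.1] [630.1 149.3] off [-2.5 -3.4] [8.1 0.8]
jigger [601.6 -97.3] [607.  -93.3] off [-2.4  0.7] [3.  4.7]
carafe [462.    4.1] [469.1   9. ] off [-0.5  0.1] [6.6 5. ]
top {'tr': (5, 1.9), 'bowl': (6, 1.9), 'tl': (14, 2.4)}
scene {'tl': (16, 2.6), 'tr': (4, 1.9), 'bowl': (18, 2.2)}
[-0.018 -0.001 -0.011 -0.001  0.002  0.   ]
```

```bash
python3 -c "
from plant import arm
print(arm.job_done())"
```

```text
the job is handed in; nothing more can be done
None
```

The job is handed in at about 35 s of the 120 s: the bottle stands on the red coaster, the carafe on the white one and the jigger on the blue one. I moved carafe to black mat, jigger to blue, bottle to red, then carafe to white. I set each thing down until the wrist force showed contact before letting go.

**Final position:** all three look upright in both views. The top view puts each axis within about 4 mm of its coaster's centre. The scene view shows up to 8 mm, from hand-read pixels and with coaster centres biased a few mm by the visible rims. Both are under the 15 mm limit.

**Bystanders and arm:** the tumblers and lime bowl look unchanged from the first pictures. The arm is clear of everything.

**Disagreements:** the two cameras differ by 2 to 4 mm in y. The drawn fingertips sat about 20 mm higher than the reported TCP when nearly shut, so I gripped lower than the stated dimensions suggest. The closing widths of 30.5, 39.6 and 26.4 mm read 1.5 to 2.4 mm under the stated sizes, but they fit the cork, cup and cap.

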